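Reload the wide-crown stapler clamped in the vise

ROBOT

A 6-joint arm with a two-finger parallel gripper is mounted at the origin on the work surface. World frame = base frame: x ahead of the robot, y to its left, z up, the work surface at z = 0. Lengths are in mm, angles in rad, forces in N, time in s.
With the tool pointing down it reaches from about 400 to 925 mm from the base axis. Payload 12.5 kg.
Tool frame: the origin (TCP) lies on the mounting face of the last link; the fingertips stand 190 mm ahead of it and the grasp point (between the pads) lies 171 mm ahead of it; z points along the fingers, y is the line along which they close (so a half turn about z gives the same grasp; the last joint's range is limited). The gripper opens to 95 mm and grips with 3 to 60 N. Pads are 20 mm wide; open, the fingers measure 119 mm over their backs; the gripper's body (75 mm by 180 mm) begins 59 mm behind the grasp point.
Start: joints at [-1.328, 0.491, 1.559, -0, 1.092, -0.106], TCP at [213.626, -587.358, 404.761] pointing down, gripper open.
Joint ranges: [-3.1, 3.1], [-0.84, 2.19], [0.05, 2.79], [-1.13, 4.28], [0.06, 2.93], [-2.69, 2.69]. Speed limits (rad/s): [2.22, 2.22, 2.79, 3.14, 3.14, 3.14].

INTERFACE

Orientations are given as [roll, pitch, yaw] about the fixed x, y, z axes, in that order (R = Rz(yaw) Ry(pitch) Rx(roll)).
In Python, from cell import env gives the robot as it stands.
- The arm moves only by the tool carry_out, never from a script. Its argument "series" is a list of rows, each a list of 5 numbers: the shift along the tool's x, y, z in m, then the turn about the tool's z in degrees, then the opening, from 0 (shut) to 1 (fully open). A call has 1 to 20 rows; each row is the pose to reach, as a shift and turn from the pose commanded when the call began, along the tool's axes at that moment; what a row does not reach only later rows make up. A row lasts 1/8 s, in which the tool goes at most 62.5 mm and 10.7 degrees, less where a joint would pass 70% of its speed; a pose out of reach is approached as far as the arm can. A call with a gripper value outside its range is refused whole. The fingers move at their own pace and stop on an object; the grip force is fixed at half the most. Time passes only in rows, so rows that repeat a pose let the fingers close. It gives the time, the measured TCP pose, the force, the opening and the grip force at its end, in the units of the state.
- env.state(): the state, without advancing time (a new reading comes with each control period).
- env.read_camera(name): name is "scene" or "top" or "wrist"; returns (picture, depth): 420x560x3 uint8, red, green, blue; 420x560 float32, mm along the optical axis (not along the pixel's ray), 0 where there is no reading.
- env.get_calibration(name): a dict with "intrinsics" (3x3 intrinsics, pixels), "cam_to_world" (4x4, takes a point from camera to world coordinates); the wrist camera has in their place "T_tool_cam" (4x4, takes a point from camera to tool coordinates, whose origin is the TCP and whose axes are the flange's). Camera axes: x right, y up, looking along -z (the intrinsics and any distortion apply to the point x, -y, -z); pixel columns grow to the right and rows downward; lengths in mm; the calibration is good to about 2 mm. A picture is of the moment at which its call begins: read the wrist's pose just before it. get_calibration takes no time and is no camera call.
- env.job_done(): hands the job in; it is judged then, once.
The state is a dict: "t": time; "joints": joint angles; "qvel": joint speeds; "tau": joint torques, N m; "eef_pos": TCP position; "tcp_rot": TCP orientation; "ft_force": force on the tool from outside, world axes, zero at the start; "moment": the same for the moment, N m; "opening": opening from 0.0 (shut) to 1.0 (fully open); "grip_force": force on a finger pad.
Only numpy, scipy, OpenCV 4.12 (cv2) and the standard library are available. Lean on these libraries where they do the work, as an engineer would, in place of code of your own. Each camera call takes 0.05 s, during which the arm holds its last target. There are 200 camera calls.

TASK

The pneumatic stapler is clamped upside down in the vise with its magazine leaning towards the robot: draw the magazine's sliding rail fully back, lay the strip of wide-crown staples that fits the channel into it, crown down on the channel floor and points up, lowering it in without dropping it, and let go. Then slide the rail fully home, so that its spring follower holds the strip up against the nose. Leave the narrow strip and everything else on the bench where it is.

Things in the scene. Friction and masses are not known exactly. Their poses are not given: they have to be found in the camera images.
- strip: Strip to load: glued wide-crown staples in galvanised steel, a U-shaped bar 26 mm wide, 104 mm long, 38 mm high (legs and crown 2.5 mm thick, hollow between the legs), about 115 g, standing on its crown, points up. Origin: centre of the crown's underside; x across, y along its length, z to the points. Both ends are alike. Home, its origin is at channel x 0 (within 2 mm), y 52 mm, z 0.
- narrow_strip: A different strip of narrow-crown staples, same steel, not for this stapler: 13 mm wide, 100 mm long, 20 mm high. Origin: centre of its underside; y along its length. It stays where it is.
- vise: Grey bench vise fixed to the bench, its jaws holding the round head (70 mm) of the grey stapler, whose handle runs 83 mm beneath the channel. 105 mm wide jaws, 132 mm high, 340 mm long (y from -111 to 227 mm, where a 136 mm cross bar ends the screw). Origin: on the bench under the middle between the jaws; y along the screw, like the channel.
- channel (a point): Point on the magazine channel's floor, on its centre line, at the nose face where the strip must butt. y: level, along the channel to its rear; z: square out of the open mouth, leaning 25 degrees from vertical towards the robot; x: across. Inside 30 mm wide, walls 10 mm high, then lips flared to 37 mm inside, 42 mm outside, 15 mm above the floor. Nose block: 40 mm wide, y -34 to 0, 46 mm high.
- rail (a joint): Sliding rail of the magazine, an inverted U-shaped steel cover carrying the follower, moving along channel y. 0 = home (closed), 0.13 m = fully back; starts 0 to 0.05. About 9 N of friction holds it where it is left. Cover: 45 mm wide, top 45 mm above the channel floor, over channel y = 8 to 128 mm at rail 0 (add the joint value). Rail back, the channel is open from y = 0 to 132 mm.
- rail_grip (a point): Middle of the rail's finger grip, 66 mm above the channel floor (along channel z), at channel y = 122 mm + rail; axes as the channel's. The grip is a black upright tab at the cover's rear end, 12 mm thick along the channel, 30 mm wide across it, its top 76 mm above the channel floor, 31 mm above the cover. It can be pinched by its front and rear faces, or pushed.
- follower (a joint): Spring follower: dark steel block, 24 mm wide, 33 mm high, sliding in the rail. 0 = fully forward on the rail; grows as it is pushed back, at most 0.115 m. Its spring pushes to the nose with 3 N at 0 and 5.6 N at 0.102 m (rail closed on a full strip). Face at channel y = 2 mm + rail + follower. As the rail closes it first pushes the strip up to the nose, then gives way.
- tape_roll: Bystander: roll of masking tape lying flat, 104 mm outside, 25 mm high; origin: centre of its underside.
- tape_measure: Bystander: tape measure, 74 x 30 mm, 55 mm high; origin: centre of its underside.
- screwdriver: Bystander: screwdriver lying flat, 180 mm long along its x; origin near its middle.
- glue_bottle: Bystander: glue bottle, 64 mm across, 190 mm high, standing; origin: centre of its underside.
- screw_jar: Bystander: clear jar, 72 mm across, 85 mm high, standing; origin: centre of its underside.
- spray_bottle: Bystander: spray bottle, 72 mm across, 190 mm high, standing; origin: centre of its underside.
- pencil: Bystander: pencil lying flat, 170 mm long along its x, 8 mm thick; origin: centre of its underside.
Not all that is in view belongs to the job. What is shaped like the strip but blue is not meant.

How it is judged:
By the outcome, as a careful person would: the job done as asked, in the order asked, and still so for the second after the job is handed in, with the robot touching nothing.
It also fails if it takes over 70 s, if anything falls off the work surface, if the arm or the gripper's body presses on something with over 40 N, if the wrist force passes 120 N, or if a joint passes its speed limit or range.

## Working session

There is one attempt and no reset: what is moved stays moved. The work goes in short steps, Python scripts to look and compute and a tool call to move; the robot and the scene stay as the last step left them, time stands still between calls to the robot, and variables do not carry over. Pictures are saved under pics/ and viewed, at most 10 in all, crops included, and the job is handed in when it is done.

Besides the shell and the picture viewer there is one more tool, called after "Request:" as name([rows], argument=value, ...), one row to a line, values as JSON. carry_out: Moves the arm, as the interface text tells. Its arguments: {"type":"object","properties":{"series":{"type":"array","items":{"type":"array","items":{"type":"number"}}}},"required":["series"]}

```bash
ls; mkdir -p pics
cat > h.py <<'E'
import numpy as np, cv2
from cell import env
from scipy.spatial.transform import Rotation as R
def pts(name):
    s=env.state(); im,d=env.read_camera(name); c=env.get_calibration(name)
    K=np.array(c["intrinsics"])
    if "cam_to_world" in c: T=np.array(c["cam_to_world"])
    else:
        W=np.eye(4); W[:3,:3]=R.from_euler('xyz',s["tcp_rot"]).as_matrix(); W[:3,3]=s["eef_pos"]
        T=W@np.array(c["T_tool_cam"])
    v,u=np.mgrid[:d.shape[0],:d.shape[1]]
    x=(u-K[0,2])/K[0,0]*d; y=(v-K[1,2])/K[1,1]*d
    P=np.stack([x,-y,-d],-1)@T[:3,:3].T+T[:3,3]
    P[d==0]=np.nan
    return im,d,P
E
python3 - <<'E'
from h import *
s=env.state(); print(s)
for n in ("scene","top","wrist"):
    c=env.get_calibration(n); print(n,{k:np.round(v,3).tolist() if not isinstance(v,str) else v for k,v in c.items()})
a,_,P=pts("scene"); b,_,Q=pts("top")
np.savez("a.npz",a=a,P=P,b=b,Q=Q)
cv2.imwrite("pics/scene.png",cv2.resize(a,(800,600))[:,:,::-1]); cv2.imwrite("pics/top.png",cv2.resize(b,(800,600))[:,:,::-1])
E
```

```text
pics
{'t': 0.0, 'joints': array([-1.32761767e+00,  4.91580929e-01,  1.55941044e+00, -6.91384995e-06,
        1.09167971e+00, -1.05581538e-01]), 'qvel': array([-0.00067584,  0.00025223, -0.00036773, -0.00105263,  0.00100919,
        0.00012417]), 'tau': array([ 1.90132843e-03, -6.12634563e+01, -2.58178407e+01,  6.92537846e-02,
        4.83192690e-02, -1.21716175e-04]), 'eef_pos': array([ 213.61116297, -587.34703973,  404.16178903]), 'tcp_rot': array([-3.14051959e+00, -1.07551976e-04,  3.48763328e-01]), 'ft_force': array([ 0.87036896,  0.02111492, -0.55757601]), 'moment': array([-0.0125566 ,  0.0183062 , -0.01070321]), 'grip_force': 0.0, 'opening': 0.9995158309161917}
scene {'intrinsics': [[448.923, 0.0, 282.484], [0.0, 448.923, 213.168], [0.0, 0.0, 1.0]], 'cam_to_world': [[0.432, -0.749, 0.502, 1155.112], [0.902, 0.366, -0.231, -344.29], [-0.011, 0.553, 0.833, 1287.979], [0.0, 0.0, 0.0, 1.0]]}
top {'intrinsics': [[393.748, 0.0, 275.794], [0.0, 393.748, 212.984], [0.0, 0.0, 1.0]], 'cam_to_world': [[-0.019, 0.996, -0.086, 397.356], [-1.0, -0.02, -0.011, -39.663], [-0.013, 0.086, 0.996, 1327.053], [0.0, 0.0, 0.0, 1.0]]}
wrist {'intrinsics': [[360.933, 0.0, 284.333], [0.0, 360.933, 211.274], [0.0, 0.0, 1.0]], 'T_tool_cam': [[-0.001, 0.97, 0.245, 69.15], [1.0, 0.001, 0.0, 0.938], [0.0, 0.245, -0.97, 21.181], [0.0, 0.0, 0.0, 1.0]]}
```

View pics/scene.png

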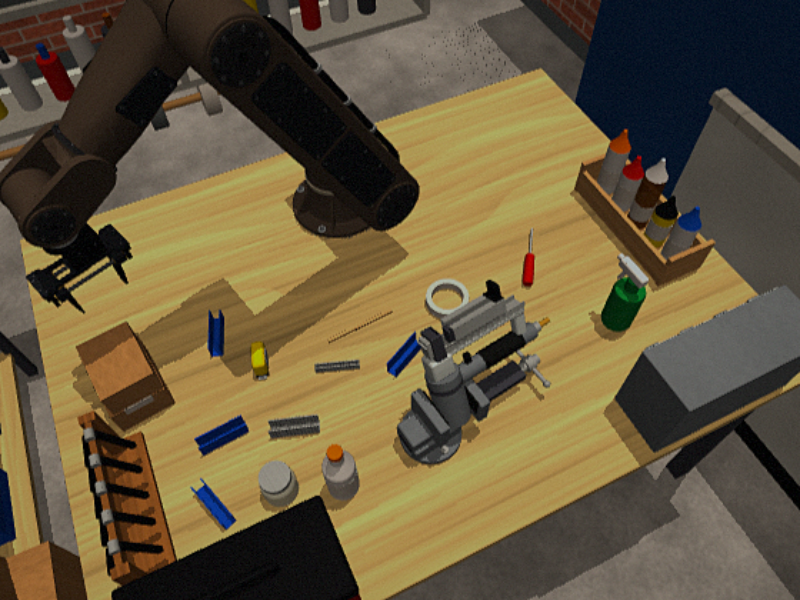

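View pics/top.png

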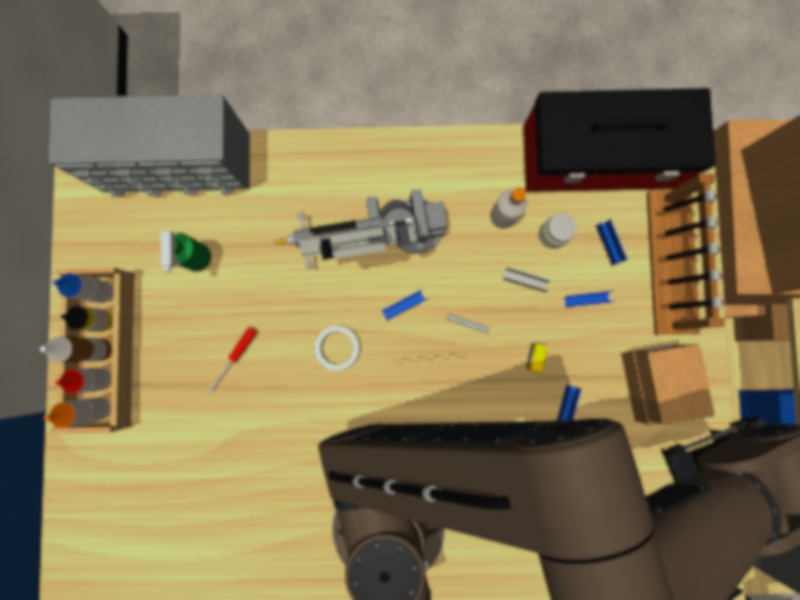

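The scene view shows the wide grey strip at (294,427) and the narrow one at (337,366). The stapler is around (470,340), with its black grip tab at (492,290). The blue strips are decoys. In the top view the wide strip is at (525,279), and the channel runs from (405,225) to (310,245).

Run:
```python
from h import *
z=np.load("a.npz")
for im,P,n in((z['a'],z['P'],'scene'),(z['b'],z['Q'],'top')):
    hsv=cv2.cvtColor(im,cv2.COLOR_RGB2HSV).astype(int)
    print(n,'bench z',np.nanmedian(P[...,2]))
    grey=(hsv[...,1]<60)&(P[...,2]>5)&(P[...,2]<60)&(P[...,0]>400)&(P[...,0]<900)&(np.abs(P[...,1])<700)
    k,l,st,c=cv2.connectedComponentsWithStats(grey.astype(np.uint8))
    for i in range(1,k):
        if st[i,4]>60:
            q=P[l==i]; r=cv2.minAreaRect(q[:,:2].astype(np.float32))
            print(st[i],q.mean(0).round(1),np.round(r[0],1),np.round(r[1],1),round(r[2],1),'zmax',np.percentile(q[:,2],95).round(1))
    st=(P[...,2]>140)&(P[...,0]>450)&(P[...,0]<850)&(np.abs(P[...,1]-70)<250)
    k,l,s,c=cv2.connectedComponentsWithStats(st.astype(np.uint8))
    for i in range(1,k):
        if s[i,4]>60:
            q=P[l==i]; print('high',s[i],q.min(0).round(),q.max(0).round(),q.mean(0).round())
            dark=(l==i)&(hsv[...,2]<60); 
            v=P[dark]; 
            if len(v): print(' dark',dark.sum(),np.median(v,0).round())
# crop
im=z['a'][160:340,260:400]; cv2.imwrite("pics/crop.png",cv2.resize(im,(466,600),interpolation=cv2.INTER_CUBIC)[:,:,::-1])
```

```text
scene bench z -0.2983973807915845
[298 199  30  24 182] [433.8 102.3  21.4] [431.6 109.2] [106.2  62.5] 89.7 zmax 27.9
[334 245  51  35 519] [678.3 122.8  54.9] [668.7 125.6] [150.4  97.2] 77.7 zmax 59.2
[221 252  31   8 154] [ 468.8 -197.3   14. ] [ 469.  -196.4] [96.9 16.3] 70.5 zmax 21.3
[432 272  23  32 263] [854.1 318.6  35. ] [850.7 318.4] [97.8  7.1] 0.1 zmax 57.2
[188 290  36  16 340] [ 566.9 -335.    23.5] [ 568.  -335.3] [103.3  30.5] 71.4 zmax 38.0
[279 299  44  26 468] [743.4 -89.4  27. ] [736.5 -94.1] [130.1  57.7] 72.7 zmax 54.9
[230 335  21  15  98] [ 748.8 -292.2   34.3] [ 745.4 -291.5] [58.6 21.6] 80.7 zmax 57.5
high [ 292  196   93   90 3609] [577. -75. 140.] [725. 222. 307.] [649.  33. 219.]
 dark 1258 [658.  13. 178.]
high [443 247  18  24 199] [802. 315. 142.] [850. 320. 213.] [826. 318. 176.]
 dark 192 [826. 318. 176.]
top bench z 1.8240397859590303
[ 71 100 103  37 493] [807.3 446.5  35.7] [801.3 479.3] [ 97.6 359.6] 16.6 zmax 56.1
[280 160  32  17 216] [655.  -98.1  25.6] [653.8 -96.4] [ 32.1 107.5] 16.7 zmax 55.7
[353 188  31  16 164] [ 563.1 -333.7   20.2] [ 563.5 -331.9] [100.7  25.5] 71.8 zmax 41.2
[220 228  32  20 223] [435.2 111.5  25.2] [432.4 111. ] [ 61.8 101.7] 1.2 zmax 30.3
high [155  96   8  21  78] [801. 318. 144.] [849. 320. 213.] [825. 319. 178.]
 dark 61 [824. 319. 167.]
high [ 192  142  100   40 2076] [574. -73. 140.] [719. 223. 310.] [634.  46. 235.]
 dark 209 [654.  96. 182.]
```

View pics/crop.png

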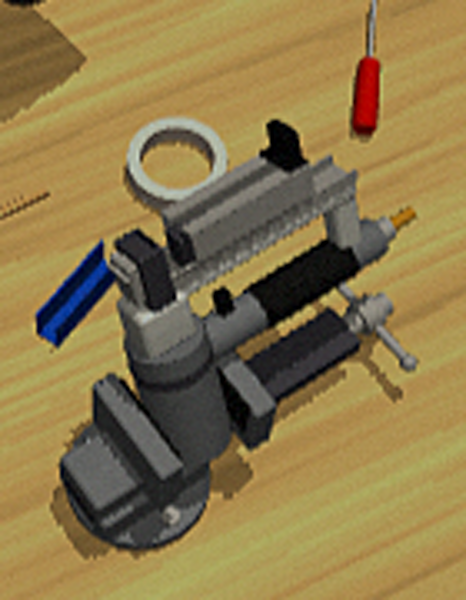

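The crop shows the black tab at (285,145) on the grey cover. The cover's front end is at (180,235) and the nose is at (145,265), so there is a gap between them.

```bash
cat >> h.py <<'E'
def stapler(P):
    """fit yaw/pos of channel: cover top plane points -> channel frame guess"""
    m=(P[...,2]>200)&(P[...,0]>530)&(P[...,0]<760)&(np.abs(P[...,1]-70)<200)
    return P[m]
def rel(s,p,yaw):
    """tool-frame shift (m) and turn (deg) from commanded state s pose to TCP p, tool yaw"""
    M=R.from_euler('xyz',s["tcp_rot"]).as_matrix()
    d=M.T@(np.array(p)-s["eef_pos"])/1000
    return d.round(4), round(-np.degrees((yaw-s["tcp_rot"][2]+np.pi)%(2*np.pi)-np.pi),2)
E
python3 - <<'E'
from h import *
z=np.load("a.npz")
A=stapler(z['P']);B=stapler(z['Q'])
for n,q in(('s',A),('t',B)):
    t=q[q[:,2]>285]; print(n,'tab',len(t),t.min(0).round(),t.max(0).round(),np.median(t,0).round(1))
    # profile: per y bin, top z and x range
    for y in range(-80,230,20):
        w=q[(abs(q[:,1]-y)<5)&(q[:,2]>215)]
        if len(w)>3:
            i=w[:,2].argmax(); print(y,len(w),'x',w[:,0].min().round(),w[:,0].max().round(),'z',w[:,2].min().round(),w[:,2].max().round(),'top at',w[i].round())
s=env.state()
print(rel(s,[620,70,600],-0.15)); print(rel(s,[565,-333,330],0.3))
E
```

```text
s tab 81 [577.  88. 285.] [621. 108. 307.] [598.8  97.4 295.6]
-60 127 x 604.0 676.0 z 215.0 279.0 top at [634. -56. 279.]
-40 104 x 605.0 672.0 z 216.0 283.0 top at [639. -44. 283.]
-20 78 x 612.0 669.0 z 216.0 268.0 top at [630. -15. 268.]
0 89 x 595.0 654.0 z 222.0 283.0 top at [636.  -1. 283.]
20 86 x 593.0 652.0 z 224.0 284.0 top at [631.  22. 284.]
40 89 x 589.0 648.0 z 223.0 284.0 top at [632.  37. 284.]
60 90 x 586.0 647.0 z 224.0 284.0 top at [627.  58. 284.]
80 87 x 585.0 644.0 z 223.0 285.0 top at [625.  80. 285.]
100 132 x 577.0 640.0 z 225.0 307.0 top at [603.  96. 307.]
120 23 x 626.0 637.0 z 224.0 249.0 top at [631. 122. 249.]
140 49 x 596.0 636.0 z 215.0 248.0 top at [629. 136. 248.]
160 8 x 624.0 633.0 z 215.0 248.0 top at [624. 156. 248.]
t tab 97 [574. -53. 285.] [638. 108. 310.] [598.3  98.8 296.9]
-60 69 x 605.0 670.0 z 222.0 281.0 top at [628. -55. 281.]
-40 74 x 603.0 668.0 z 222.0 286.0 top at [638. -45. 286.]
-20 59 x 612.0 665.0 z 216.0 255.0 top at [649. -23. 255.]
0 72 x 594.0 645.0 z 228.0 287.0 top at [633.  -5. 287.]
20 65 x 592.0 643.0 z 226.0 287.0 top at [626.  20. 287.]
40 62 x 589.0 641.0 z 226.0 287.0 top at [623.  36. 287.]
60 61 x 586.0 638.0 z 225.0 285.0 top at [624.  58. 285.]
80 65 x 582.0 635.0 z 224.0 286.0 top at [622.  84. 286.]
100 83 x 574.0 633.0 z 259.0 309.0 top at [596. 103. 309.]
120 34 x 596.0 632.0 z 226.0 252.0 top at [627. 125. 252.]
140 50 x 593.0 630.0 z 226.0 250.0 top at [625. 139. 250.]
160 12 x 603.0 627.0 z 232.0 253.0 top at [622. 158. 253.]
(array([ 0.6066, -0.4791, -0.1952]), np.float64(28.58))
(array([ 0.4171, -0.1189,  0.0744]), np.float64(2.79))
```

Request:
carry_out([
  [0.04,-0.04,-0.05,1,1],
  [0.08,-0.08,-0.08,2,1],
  [0.525,-0.487,-0.186,13,1],
  [0.525,-0.487,-0.186,13,1],
  [0.525,-0.487,-0.186,13,1],
  [0.525,-0.487,-0.186,13,1],
  [0.525,-0.487,-0.186,13,1],
  [0.525,-0.487,-0.186,13,1],
  [0.525,-0.487,-0.186,13,1],
  [0.525,-0.487,-0.186,13,1],
  [0.525,-0.487,-0.186,13,1],
  [0.525,-0.487,-0.186,13,1],
  [0.525,-0.487,-0.186,13,1],
  [0.525,-0.487,-0.186,13,1],
  [0.525,-0.487,-0.186,13,1],
  [0.525,-0.487,-0.186,13,1],
  [0.525,-0.487,-0.186,13,1],
  [0.525,-0.487,-0.186,13,1],
])

```text
t: 2.35
eef_pos: [540.5, 49.4, 590.8]
tcp_rot: [3.141, -0.0, 0.121]
ft_force: [0.1, 0.1, 0.4]
opening: 0.997
grip_force: 0.0
```

```bash
cat >> h.py <<'E'
def chR(th):
    c,s=np.cos(np.radians(25)),np.sin(np.radians(25))
    a=np.array([np.cos(th),np.sin(th),0]); y=np.array([-np.sin(th),np.cos(th),0]); Z=np.array([0,0,1])
    return np.stack([a*c+Z*s,y,-a*s+Z*c],1)   # columns x,y,z
E
python3 - <<'E'
from h import *
im,d,P=pts("wrist"); np.savez("w1.npz",im=im,P=P)
cv2.imwrite("pics/w1.png",im[:,:,::-1])
q=stapler(P)
# yaw: outer far top edge of cover = max z ridge; fit line of far cover side via per-y max x at z>270
best=None
top=q[(q[:,2]>262)&(q[:,2]<290)&(q[:,1]>0)&(q[:,1]<85)]
for it in range(3):
    # plane fit
    c=np.median(top,0); u,s,v=np.linalg.svd(top-c,full_matrices=False); n=v[2]*np.sign(v[2,2])
    r=(top-c)@n; top=top[abs(r)<3]
print('cover normal',n.round(4),'tilt',np.degrees(np.arccos(n[2])).round(2),'yaw from n',np.arctan2(-n[1],-n[0]).round(4),len(top),r.std())
yb=np.arange(2,84,4); xs=[];xn=[]
for y in yb:
    w=top[abs(top[:,1]-y)<2]; xs.append(np.percentile(w[:,0],98)); xn.append(np.percentile(w[:,0],2))
for e in(xs,xn):
    f=np.polyfit(yb,e,1); print('edge',f.round(4),'yaw',np.arctan(-f[0]).round(4))
E
```

```text
cover normal [-0.2612 -0.0392  0.9645] tilt 15.32 yaw from n 0.1488 2038 1.0833858979799795
edge [-1.401000e-01  6.387605e+02] yaw 0.1392
edge [-1.439000e-01  5.946063e+02] yaw 0.1429
```

View pics/w1.png

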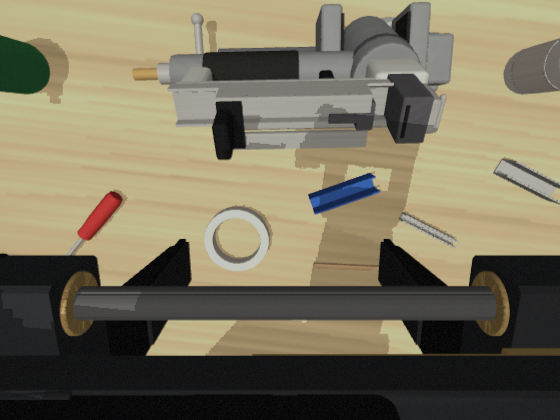

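The wrist view shows the black tab at (228,130), the cover from (225,125) to (370,125), the nose block at (408,108) and the channel rear end at (172,105).

Run:
```python
from h import *
z=np.load("w1.npz"); P=z['P'];im=z['im']; a=np.load("a.npz")
C=chR(0.141)
for n,PP,I in(('wrist',P,im),('scene',a['P'],a['a']),('top',a['Q'],a['b'])):
    m=(PP[...,2]>195)&(PP[...,0]>530)&(PP[...,0]<760)&(np.abs(PP[...,1]-70)<200)
    q=PP[m]@C; v=I[m].max(1)
    print(n)
    # per y slice of cover: z histogram
    w0=q[:,2].max()
    y0=q[:,1].min()
    for lo in range(int(y0),int(y0)+280,12):
        s=q[(q[:,1]>=lo)&(q[:,1]<lo+12)]
        if len(s)>10:
            zt=np.percentile(s[:,2],98); t=s[s[:,2]>zt-4]
            print(lo,len(s),'ztop',zt.round(1),'x',np.percentile(t[:,0],[3,97]).round(1))
```

```text
wrist
-158 829 ztop -14.3 x [653.9 681.3]
-146 1212 ztop -8.1 x [649.1 686.1]
-134 1469 ztop -7.9 x [648.6 686.3]
-122 1818 ztop -9.5 x [649.3 685.7]
-110 402 ztop -18.3 x [656.4 678.9]
-98 1960 ztop 216.3 x [721.1 729. ]
-86 12817 ztop 225.3 x [729.2 732.9]
-74 7290 ztop 233.5 x [729.5 734.4]
-62 7371 ztop 233.4 x [729.7 734.6]
-50 7242 ztop 235.7 x [730.4 737.9]
-38 7473 ztop 235.7 x [735.  738.1]
-26 7416 ztop 235.7 x [735.4 738.5]
-14 7184 ztop 235.0 x [733.8 737.9]
-2 7450 ztop 234.7 x [733.8 736.9]
10 13000 ztop 233.7 x [734.  736.8]
22 5861 ztop 222.4 x [730.8 733.3]
34 1091 ztop 203.1 x [731.4 734.2]
46 707 ztop -44.3 x [649.5 726.4]
58 640 ztop -44.6 x [649.7 684.7]
scene
-161 212 ztop -15.6 x [657.  683.8]
-149 195 ztop -8.6 x [649.2 689.9]
-137 173 ztop -7.8 x [650.8 687.3]
-125 99 ztop -8.6 x [655.4 685.6]
-113 103 ztop -19.0 x [657.5 681.3]
-101 128 ztop -8.8 x [647.4 690.8]
-89 106 ztop -8.8 x [648.8 690.4]
-77 107 ztop -8.4 x [645.9 692.3]
-65 110 ztop -8.8 x [646.3 691.1]
-53 103 ztop -9.0 x [645.7 691.2]
-41 108 ztop -8.4 x [645.5 690.6]
-29 108 ztop -8.8 x [645.8 68
[... 170 characters left out ...]
3 91 ztop -45.4 x [650.9 686.6]
55 80 ztop -43.9 x [651.9 688.3]
top
-160 76 ztop -10.3 x [655.5 680.3]
-148 105 ztop -3.8 x [652.3 687.1]
-136 117 ztop -3.8 x [650.4 686. ]
-124 104 ztop -4.6 x [650.5 682.8]
-112 74 ztop -17.0 x [660.4 679. ]
-100 76 ztop -4.6 x [647.9 689. ]
-88 83 ztop -5.3 x [647.6 689.4]
-76 79 ztop -3.5 x [647.7 688.7]
-64 82 ztop -5.2 x [647. 689.]
-52 78 ztop -5.1 x [646.5 688.2]
-40 81 ztop -4.4 x [646.7 689.4]
-28 78 ztop -4.5 x [646.9 689.3]
-16 80 ztop -5.4 x [645.9 688.1]
-4 91 ztop -2.7 x [649.  689.7]
8 97 ztop 26.1 x [655.9 679.5]
20 33 ztop 26.2 x [654.8 681.1]
32 54 ztop -41.4 x [650.1 684.9]
44 59 ztop -41.8 x [650.7 684.8]
56 62 ztop -39.9 x [651.8 684.6]
```

Run:
```python
from h import *
z=np.load("w1.npz"); P=z['P'];im=z['im']
for th in(.136,.141,.146):
    C=chR(th)
    q=P[(P[...,2]>195)&(P[...,2]<320)&(P[...,0]>530)&(P[...,0]<760)&(np.abs(P[...,1]-70)<200)]@C
    c=[];Y=range(-95,0,5)
    for y in Y:
        s=q[(abs(q[:,1]-y)<2.5)&(q[:,2]>-16)]; c.append(np.percentile(s[:,0],[2,98]))
    print(th,'edge slope',np.polyfit(Y,np.array(c),1)[0].round(4))
C=chR(.141)
q=P[(P[...,2]>195)&(P[...,2]<320)&(P[...,0]>530)&(P[...,0]<760)&(np.abs(P[...,1]-70)<200)]@C
for lo in list(range(-165,-95,2))+list(range(-4,60,2)):
    s=q[(q[:,1]>=lo)&(q[:,1]<lo+2)]
    if len(s)>10:
        zt=np.percentile(s[:,2],97); t=s[s[:,2]>zt-4]
        print(lo,len(s),zt.round(1),np.percentile(t[:,0],[3,97]).round(1))
s=q[(q[:,1]>-95)&(q[:,1]<-5)]; print('cover top',np.percentile(s[:,2],[50,90,97]).round(1))
t=q[q[:,2]>0];print('tab',np.percentile(t,[2,98],axis=0).round(1))
```

```text
0.136 edge slope [-0.0046 -0.0034]
0.141 edge slope [0.0015 0.0005]
0.146 edge slope [0.0044 0.0048]
-159 66 -20.2 [652.5 682.4]
-157 111 -19.8 [652.6 682.4]
-155 77 -15.7 [654.3 678.6]
-153 172 -14.5 [654.8 681. ]
-151 188 -14.3 [653.8 681.4]
-149 164 -14.3 [653.4 681.4]
-147 102 -14.4 [654.9 679.5]
-145 120 -9.1 [648.6 685.8]
-143 216 -8.3 [650.1 686. ]
-141 234 -8.3 [648.9 686. ]
-139 249 -8.1 [649.5 685.8]
-137 236 -7.9 [649.5 686.4]
-135 237 -8.4 [648.9 686.2]
-133 246 -8.2 [649.2 686.4]
-131 246 -8.4 [648.1 686.5]
-129 247 -8.3 [648.9 686.2]
-127 229 -7.8 [649.2 686.4]
-125 258 -7.6 [648.6 685.9]
-123 278 -8.5 [649.4 685.9]
-121 860 -10.7 [649.4 685.1]
-119 187 -40.9 [647.5 686.3]
-117 179 -40.4 [647.1 686.5]
-115 179 -40.2 [646.9 686.6]
-113 172 -40.1 [647.2 686.6]
-111 190 -40.5 [647.1 686.6]
-109 57 -39.6 [647.9 686.8]
-107 38 -40.4 [683.9 686.7]
-105 23 -39.5 [684.2 686.4]
-103 69 -18.6 [657.  678.1]
-101 87 -18.3 [656.5 678.9]
-99 51 -18.2 [656.3 670.7]
-97 154 -9.3 [645.1 689.1]
-4 157 -9.1 [645.9 689. ]
-2 165 -9.3 [645.6 689.2]
0 171 -9.0 [644.7 689.2]
2 193 -6.4 [647.8 688.4]
4 212 -5.8 [648.7 686.6]
6 203 -5.7 [648.4 686.5]
8 177 -5.8 [648.9 686.8]
10 348 18.7 [655.6 678.7]
12 235 20.9 [654.2 681.2]
14 214 21.6 [654.5 681.2]
16 203 21.7 [654.7 681.3]
18 214 21.7 [655.  681.3]
20 197 21.2 [654.2 681. ]
22 96 20.4 [655.4 679.4]
26 22 -44.4 [682.3 684.6]
28 26 -44.5 [682.4 684.6]
30 33 -44.9 [682.3 684.5]
32 65 -45.0 [682.3 684.7]
34 83 -45.0 [660.2 684.3]
36 100 -44.9 [649.9 684.4]
38 102 -44.2 [649.4 684.4]
40 104 -44.5 [649.5 684.4]
42 102 -44.7 [649.7 684.5]
44 115 -44.9 [649.6 684.5]
46 107 -44.6 [649.9 684.5]
48 124 -45.1 [650.  684.4]
50 121 -44.6 [649.4 684.6]
52 116 -45.0 [649.7 684.3]
54 112 -44.7 [649.9 684.6]
56 118 -44.9 [649.8 684.4]
58 113 -44.8 [649.8 684.6]
cover top [-11.3  -9.6  -9.2]
tab [[654.4  11.3   0.9]
 [682.   22.7  21.7]]
```

```bash
cat >> h.py <<'E'
TH=0.140; CH=chR(TH); O=chR(0.141)@np.array([667.4,-120.0,-54.3])
def ch(x,y,z): return O+CH@np.array([x,y,z])
E
python3 - <<'E'
from h import *
print(O.round(1)); p=ch(0,137,66); print(p.round(1))
s=env.state(); print(s['joints'].round(2))
for up in(60,4): print(up,rel(s,p+[0,0,171+up],TH))
print('vertical channel y in tool: -y')
E
```

```text
[638.5 -30.6 232.8]
[591.7 101.2 292.7]
[-0.03  0.23  1.46 -0.    1.44  1.42]
60 (array([ 0.0571, -0.0451,  0.0671]), np.float64(-1.06))
4 (array([ 0.0571, -0.0451,  0.1231]), np.float64(-1.06))
vertical channel y in tool: -y
```

Request:
carry_out([
  [0.03,-0.024,0.03,-0.5,1],
  [0.057,-0.045,0.065,-1,1],
  [0.057,-0.045,0.085,-1,1],
  [0.057,-0.045,0.105,-1,1],
  [0.057,-0.045,0.123,-1,1],
  [0.057,-0.045,0.123,-1,0.5],
  [0.057,-0.045,0.123,-1,0.2],
  [0.057,-0.045,0.123,-1,0.05],
  [0.057,-0.045,0.123,-1,0.05],
  [0.057,-0.045,0.123,-1,0.05],
  [0.057,-0.045,0.123,-1,0.05],
])

```text
t: 3.78
eef_pos: [591.6, 101.4, 467.8]
tcp_rot: [3.142, -0.0, 0.139]
ft_force: [-1.1, 1.2, -0.4]
opening: 0.422
grip_force: 0.0
```

Request:
carry_out([
  [0,0,0,0,0.05],
  [0,0,0,0,0.05],
  [0,0,0,0,0.05],
  [0,0,0,0,0.05],
  [0,0,0,0,0.05],
  [0,0,0,0,0.05],
])

```text
t: 4.53
eef_pos: [591.6, 101.6, 467.7]
tcp_rot: [-3.141, 0.0, 0.14]
ft_force: [0.2, 4.8, -0.8]
opening: 0.126
grip_force: 30.0
```

Request:
carry_out([
  [0,-0.01,0,0,0.05],
  [0,-0.025,0,0,0.05],
  [0,-0.04,0,0,0.05],
  [0,-0.055,0,0,0.05],
  [0,-0.07,0,0,0.05],
  [0,-0.085,0,0,0.05],
  [0,-0.098,0,0,0.05],
  [0,-0.106,0,0,0.05],
  [0,-0.112,0,0,0.05],
  [0,-0.115,0,0,0.05],
  [0,-0.115,0,0,0.05],
])

```text
t: 5.9
eef_pos: [575.7, 214.5, 467.7]
tcp_rot: [3.139, 0.001, 0.139]
ft_force: [-1.9, -6.8, 1.6]
opening: 0.127
grip_force: 30.0
```

Request:
carry_out([
  [0,-0.001,0,0,0.05],
  [0,-0.002,0,0,0.05],
  [0,-0.003,0,0,0.05],
  [0,-0.003,0,0,0.05],
])

```text
t: 6.4
eef_pos: [575.5, 216.4, 467.6]
tcp_rot: [3.137, 0.001, 0.138]
ft_force: [-0.6, -14.7, 1.4]
opening: 0.13
grip_force: 30.0
```

Request:
carry_out([
  [0,-0.0015,0,0,0.05],
  [0,-0.003,0,0,0.05],
  [0,-0.003,0,0,0.05],
])

```text
t: 6.78
eef_pos: [575.5, 217.5, 467.6]
tcp_rot: [3.132, 0.002, 0.138]
ft_force: [0.2, -31.1, 1.6]
opening: 0.125
grip_force: 30.1
```

Request:
carry_out([
  [0,0.004,0,0,0.4],
  [0,0.004,0,0,0.4],
  [0,0.004,0,0,0.45],
  [0,0.004,0,0,0.5],
  [0,0.004,0,0,0.5],
  [0,0.004,-0.02,0,0.5],
  [0,0.004,-0.06,0,0.5],
  [0,0.004,-0.11,0,0.5],
])

```text
t: 7.78
eef_pos: [575.4, 217.4, 578.3]
tcp_rot: [3.141, 0.002, 0.14]
ft_force: [0.8, -0.7, 0.5]
opening: 0.502
grip_force: 0.0
```

Run:
```python
from h import *
s=env.state(); print(s['eef_pos'].round(1),s['tcp_rot'].round(3),s['opening'].round(2))
print(rel(s,[566,-333,580],1.248),rel(s,[566,-333,330],1.248))
```

```text
Traceback (most recent call last):
AttributeError: 'float' object has no attribute 'round'
```

Request:
carry_out([
  [-0.009,0.055,0,-10,0.5],
  [-0.018,0.11,0,-20,0.5],
  [-0.027,0.17,0,-30,0.5],
  [-0.036,0.23,0,-40,0.5],
  [-0.046,0.29,0,-50,0.5],
  [-0.056,0.35,0,-60,0.5],
  [-0.065,0.41,0.02,-63.5,0.5],
  [-0.074,0.46,0.06,-63.5,0.5],
  [-0.082,0.51,0.1,-63.5,0.5],
  [-0.086,0.544,0.15,-63.5,0.5],
  [-0.086,0.544,0.2,-63.5,0.5],
  [-0.086,0.544,0.248,-63.5,0.5],
  [-0.086,0.544,0.248,-63.5,0.5],
  [-0.086,0.544,0.248,-63.5,0.5],
])

```text
t: 9.52
eef_pos: [566.3, -333.6, 331.7]
tcp_rot: [3.139, 0.001, 1.248]
ft_force: [0.1, 0.3, 0.5]
opening: 0.499
grip_force: 0.0
```

Run:
```python
from h import *
s=env.state(); print(s['eef_pos'].round(1),s['tcp_rot'].round(3))
im,d,P=pts("wrist"); cv2.imwrite("pics/w2.png",im[:,:,::-1]); np.savez("w2.npz",im=im,P=P)
q=P[(P[...,2]>6)&(P[...,2]<60)&(np.hypot(P[...,0]-566,P[...,1]+333)<75)]
r=cv2.minAreaRect(q[:,:2].astype(np.float32)); print(r,np.percentile(q[:,2],[2,98]).round(1),len(q))
t=q[q[:,2]>32]; 
if len(t): r=cv2.minAreaRect(t[:,:2].astype(np.float32)); print('top',r)
c=np.array(r[0]); 
w,h=r[1]; an=np.radians(r[2]) if w>h else np.radians(r[2]+90); an=an%np.pi
print('long axis deg',np.degrees(an)); print(rel(s,[*c,200],an))
```

```text
[ 566.3 -333.6  331.7] [3.139e+00 1.000e-03 1.248e+00]
((564.9681396484375, -333.9797058105469), (103.62877655029297, 26.568164825439453), 71.54734802246094) [ 7.9 38.2] 1215
top ((564.9041748046875, -334.0811462402344), (103.37071228027344, 26.533851623535156), 71.48885345458984)
long axis deg 71.48885345458984
(array([-0.0008, -0.0015,  0.1317]), np.float64(0.01))
```

View pics/w2.png

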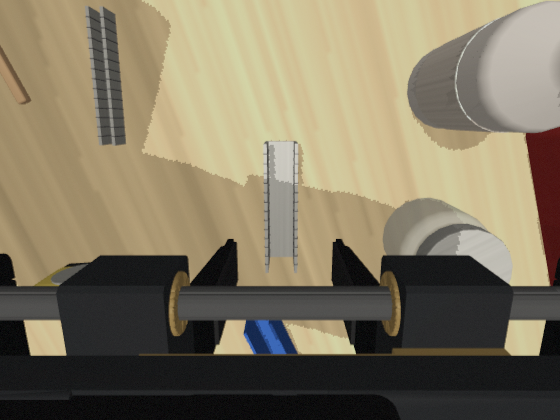

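The strip runs from (282,140) to (282,270), centred between the fingers and aligned with them. The narrow strip is off to the left at (105,75).

Request:
carry_out([
  [-0.001,-0.0015,0.05,0,0.5],
  [-0.001,-0.0015,0.09,0,0.5],
  [-0.001,-0.0015,0.11,0,0.5],
  [-0.001,-0.0015,0.119,0,0.5],
  [-0.001,-0.0015,0.119,0,0.4],
  [-0.001,-0.0015,0.119,0,0.3],
  [-0.001,-0.0015,0.119,0,0.2],
  [-0.001,-0.0015,0.119,0,0.2],
  [-0.001,-0.0015,0.119,0,0.2],
  [-0.001,-0.0015,0.119,0,0.2],
  [-0.001,-0.0015,0.119,0,0.2],
])

```text
t: 10.95
eef_pos: [564.3, -334.1, 211.9]
tcp_rot: [3.14, 0.001, 1.248]
ft_force: [0.2, 0.8, 6.0]
opening: 0.275
grip_force: 30.0
```

Run:
```python
from h import *
s=env.state(); h=np.array([np.cos(TH),np.sin(TH),0])
p=ch(9.2,62,0)-13*h+[0,0,212]; print(p.round(1))
for up in(120,60,0): print(up,rel(s,p+[0,0,up],TH+np.pi/2))
```

```text
[625.2  30.2 448.7]
120 (array([ 0.3645, -0.0573, -0.3572]), np.float64(-26.53))
60 (array([ 0.3646, -0.0574, -0.2972]), np.float64(-26.53))
0 (array([ 0.3646, -0.0575, -0.2372]), np.float64(-26.53))
```

Request:
carry_out([
  [0,0,-0.02,0,0.2],
  [0,0,-0.06,0,0.2],
  [0,0,-0.11,0,0.2],
  [0.02,-0.003,-0.16,0,0.2],
  [0.05,-0.008,-0.2,-3,0.2],
  [0.085,-0.013,-0.235,-7,0.2],
  [0.12,-0.019,-0.27,-11,0.2],
  [0.16,-0.025,-0.3,-15,0.2],
  [0.2,-0.032,-0.33,-19,0.2],
  [0.25,-0.04,-0.35,-23,0.2],
  [0.3,-0.048,-0.357,-26.5,0.2],
  [0.34,-0.054,-0.357,-26.5,0.2],
  [0.3645,-0.0573,-0.357,-26.5,0.2],
  [0.3645,-0.0573,-0.357,-26.5,0.2],
  [0.3645,-0.0573,-0.357,-26.5,0.2],
])

```text
t: 12.82
eef_pos: [625.0, 29.5, 568.4]
tcp_rot: [3.141, 0.0, 1.71]
ft_force: [-0.1, -0.2, -1.4]
opening: 0.271
grip_force: 30.0
```

Run:
```python
from h import *
s=env.state(); print(s['eef_pos'].round(1),s['tcp_rot'].round(3),s['opening'],s['grip_force'])
im,d,P=pts("wrist"); cv2.imwrite("pics/w3.png",im[:,:,::-1]); np.savez("w3.npz",im=im,P=P)
b,_,Q=pts("scene"); np.savez("s3.npz",im=b,P=Q)
for n,PP in(('w',P),('s',Q)):
    q=(PP-O)@CH
    q=q[(q[...,1]>-45)&(q[...,1]<270)&(abs(q[...,0])<30)&(q[...,2]>-10)&(q[...,2]<85)]
    print(n)
    for lo in list(range(-40,150,10))+list(range(150,270,20)):
        t=q[(q[:,1]>=lo)&(q[:,1]<lo+10)]
        if len(t)>15:
            zt=np.percentile(t[:,2],97); u=t[t[:,2]>zt-3]
            fl=t[(abs(t[:,0])<12)]
            print(lo,len(t),'ztop',zt.round(1),'x',np.percentile(u[:,0],[3,97]).round(1),'floor',np.percentile(fl[:,2],[10,50]).round(1) if len(fl)>5 else '')
```

```text
[625.   29.5 568.4] [3.141 0.    1.71 ] 0.27144991639106253 29.998977184295654
w
100 414 ztop 13.7 x [-20.1  19.3] floor [-2.  -1.1]
110 586 ztop 14.3 x [-20.   19.3] floor [-1.8 -0.9]
120 582 ztop 13.8 x [-19.7  19.2] floor [-1.9 -1. ]
130 792 ztop 44.6 x [-21.4  21.7] floor [ 2.3 34.4]
140 991 ztop 45.0 x [-22.   21.7] floor [34.4 35.9]
150 982 ztop 45.0 x [-22.1  21.8] floor [34.5 41.8]
170 963 ztop 45.1 x [-22.2  21.5] floor [43. 44.]
190 894 ztop 45.2 x [-22.2  21.9] floor [42.8 43.9]
210 77 ztop 44.4 x [-23.  -11.2] floor 
s
-40 94 ztop 39.4 x [-9.9 15.5] floor [-8.4 19.8]
-30 105 ztop 45.8 x [-17.   19.5] floor [21.7 39.3]
-20 94 ztop 46.6 x [-15.3  21.1] floor [42.5 44.8]
-10 72 ztop 46.1 x [-14.4  22.7] floor [42.7 44.5]
0 22 ztop 13.1 x [18.4 20.3] floor 
10 48 ztop 13.5 x [-17.9  20.8] floor [-2.2 -0.7]
20 51 ztop 13.9 x [-15.   21.2] floor [-2.9 -1.1]
30 48 ztop 13.6 x [-18.2  19.1] floor [-2.3 -0.8]
40 49 ztop 13.9 x [-18.5  20.9] floor [-2.7 -2.2]
50 52 ztop 14.2 x [-19.3  21.1] floor [-1.8 -0.7]
60 51 ztop 12.8 x [-19.2  23.1] floor [-2.5 -1.9]
70 53 ztop 12.8 x [-20.8  19.2] floor [-2.  -0.9]
80 46 ztop 13.9 x [-18.7  19.5] floor [-2.1 -0.7]
90 47 ztop 14.6 x [-17.1  20.6] floor [-1.7 -0.7]
100 48 ztop 14.8 x [-19.1  20.9] floor [-2.5 -1.4]
110 48 ztop 15.2 x [-17.   18.8] floor [-2.9 -0.6]
120 57 ztop 24.1 x [1.4 7.1] floor [-1.9  8.4]
130 92 ztop 42.9 x [17.6 23.5] floor [ 4.3 17.5]
140 54 ztop 44.0 x [14.7 22.9] floor 
150 49 ztop 44.0 x [16.  23.6] floor 
170 45 ztop 44.8 x [16.5 22.8] floor 
190 30 ztop 44.8 x [17.1 23.2] floor 
210 37 ztop 44.9 x [ 9.9 24. ] floor 
230 60 ztop 48.4 x [-19.1  20.6] floor [42.3 44.5]
250 47 ztop 74.4 x [-14.   14.7] floor [54.3 72.6]
```

View pics/w3.png

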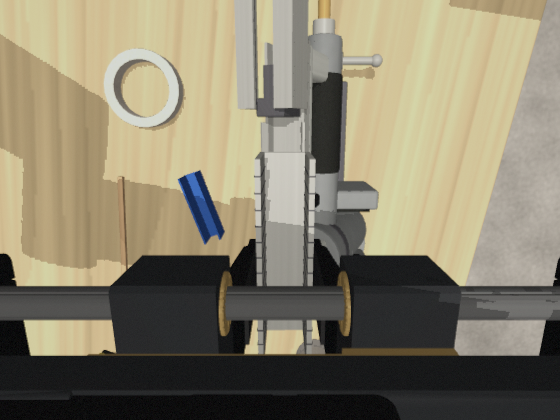

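The held strip spans (285,155) to (285,355) and sits directly over the open channel at (285,130). The cover front at (278,108) is clear of it.

Request:
carry_out([
  [0,0,0.03,0,0.2],
  [0,0,0.06,0,0.2],
  [0,0,0.085,0,0.2],
  [0,0,0.1,0,0.2],
  [0,0,0.108,0,0.2],
  [0,0,0.112,0,0.2],
  [0,0,0.114,0,0.2],
  [0,0,0.114,0,0.2],
])

```text
t: 13.92
eef_pos: [625.4, 29.9, 454.0]
tcp_rot: [3.141, 0.0, 1.71]
ft_force: [-1.3, -0.9, -0.8]
opening: 0.271
grip_force: 30.0
```

Request:
carry_out([
  [0,0,0.002,0,0.2],
  [0,0,0.004,0,0.2],
  [0,0,0.005,0,0.2],
  [0,0,0.005,0,0.2],
])

```text
t: 14.42
eef_pos: [625.5, 29.9, 448.9]
tcp_rot: [3.141, 0.0, 1.71]
ft_force: [-3.5, -0.9, 3.4]
opening: 0.273
grip_force: 30.0
```

Request:
carry_out([
  [0,-0.0005,0.001,0,0.2],
  [0,-0.0005,0.0015,0,0.2],
  [0,-0.0005,0.0015,0,0.2],
])

```text
t: 14.8
eef_pos: [625.0, 29.9, 448.8]
tcp_rot: [3.139, 0.0, 1.71]
ft_force: [-5.0, 0.3, 11.2]
opening: 0.268
grip_force: 30.0
```

Floor contact is confirmed: the x/z force ratio matches the channel's 25° floor normal. Next I'll tilt the strip slowly into the channel by easing the grip and moving towards the robot.

Request:
carry_out([
  [0,0,0,0,0.27],
  [0,0,0,0,0.28],
  [0,-0.0015,0,0,0.29],
  [0,-0.003,0,0,0.297],
  [0,-0.0045,0,0,0.303],
  [0,-0.0045,0,0,0.303],
])

```text
t: 15.55
eef_pos: [620.5, 29.2, 447.1]
tcp_rot: [-3.142, 0.0, 1.71]
ft_force: [0.5, 1.0, 0.5]
opening: 0.302
grip_force: 0.2
```

```bash
cat >> h.py <<'E'
def prof(n):
    b,_,Q=pts(n); q=(Q-O)@CH
    q=q[(q[...,1]>15)&(q[...,1]<105)&(abs(q[...,0])<35)&(q[...,2]>17)&(q[...,2]<50)]
    m=(abs(q[:,1]-62)>16)&(abs(q[:,1]-62)<48); t=q[m]
    print(n,len(t))
    for lo in range(-32,32,4):
        u=t[(t[:,0]>=lo)&(t[:,0]<lo+4)]
        if len(u)>8: print(lo,len(u),np.percentile(u[:,2],[5,50,95]).round(1))
    return b
E
python3 - <<'E'
from h import *
b=prof("scene"); cv2.imwrite("pics/s4.png",cv2.resize(b[180:300,280:400],(600,600),interpolation=cv2.INTER_CUBIC)[:,:,::-1])
E
```

```text
scene 119
-12 14 [17.8 22.4 31.8]
-8 37 [20.6 31.  41.6]
-4 10 [33.5 38.8 41.8]
12 18 [17.6 20.9 34.1]
16 32 [20.1 30.4 35.3]
```

View pics/s4.png

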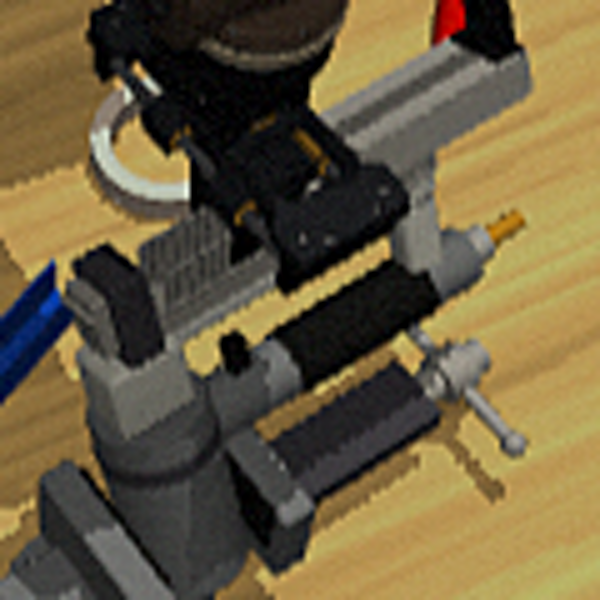

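The strip stands in the channel at (190,260), still leaning part-way, between the fingers. I'll continue tilting.

Request:
carry_out([
  [0,-0.0015,0,0,0.31],
  [0,-0.003,0,0,0.315],
  [0,-0.0045,0,0,0.318],
  [0,-0.006,0,0,0.32],
  [0,-0.0075,0,0,0.325],
  [0,-0.0085,0,0,0.33],
  [0,-0.0085,0,0,0.33],
  [0,-0.0085,0,0,0.33],
])

```text
t: 16.6
eef_pos: [612.4, 28.1, 448.1]
tcp_rot: [3.139, 0.0, 1.71]
ft_force: [3.1, 0.4, 6.4]
opening: 0.334
grip_force: 3.1
```

Run:
```python
from h import *
b=prof("scene")
```

```text
scene 126
-16 38 [20.9 29.2 36.9]
-12 14 [21.5 32.2 39.4]
8 59 [18.6 29.3 38.3]
```

Request:
carry_out([
  [0,0.001,0,0,0.36],
  [0,0.002,0,0,0.4],
  [0,0.002,0,0,0.45],
  [0,0.002,0,0,0.5],
  [0,0.002,0,0,0.55],
  [0,0.002,-0.002,0,0.6],
  [0,0.002,-0.01,0,0.6],
  [0,0.002,-0.03,0,0.6],
  [0,0.002,-0.07,0,0.6],
  [0,0.002,-0.12,0,0.6],
  [0,0.002,-0.13,0,0.6],
])

```text
t: 18.02
eef_pos: [613.5, 28.4, 581.3]
tcp_rot: [3.136, 0.001, 1.71]
ft_force: [-0.1, -0.2, -0.2]
opening: 0.6
grip_force: 0.0
```

Run:
```python
from h import *
prof("scene"); b=prof("wrist"); cv2.imwrite("pics/w5.png",b[:,:,::-1])
s=env.state(); print(s['eef_pos'].round(1),s['tcp_rot'].round(3))
p=ch(0,252,66)+[0,0,175]; print(p.round(1)); print(rel(s,p+[0,0,100],TH),rel(s,p,TH), rel(s,p,TH+np.pi))
```

```text
scene 241
-16 85 [19.9 28.8 36.9]
-12 21 [23.1 27.5 38.9]
8 93 [18.  27.2 37. ]
12 30 [19.5 28.1 37.8]
wrist 1647
-16 850 [18.3 30.2 37.4]
8 790 [18.6 30.8 37.5]
[613.7  28.4 578.5] [3.139e+00 1.000e-03 1.710e+00]
[575.7 215.1 467.7]
(array([ 0.1902, -0.0118,  0.0107]), np.float64(89.96)) (array([ 0.1902, -0.012 ,  0.1107]), np.float64(89.96)) (array([ 0.1902, -0.012 ,  0.1107]), np.float64(-90.04))
```

View pics/w5.png

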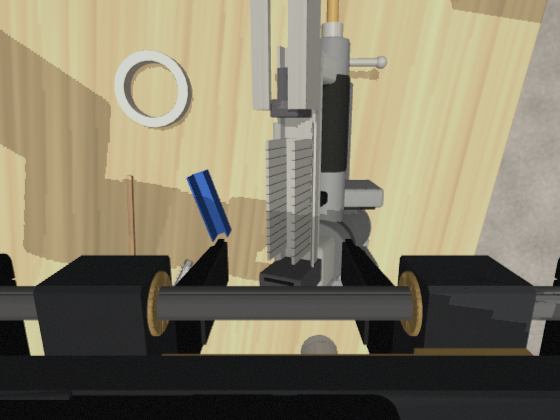

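The strip sits in the channel between (290,135) and (290,255) with both legs at equal height. The follower waits at (290,105) and the nose is at (290,275).

Request:
carry_out([
  [0.02,-0.001,0,10,0.6],
  [0.04,-0.002,0,20,0.6],
  [0.06,-0.004,0,30,0.6],
  [0.09,-0.006,0,40,0.6],
  [0.12,-0.008,0,50,0.6],
  [0.15,-0.01,0,60,0.6],
  [0.17,-0.011,0,70,0.6],
  [0.19,-0.012,0,80,0.6],
  [0.19,-0.012,0,90,0.6],
  [0.19,-0.012,0,90,0.6],
  [0.19,-0.012,0.04,90,0.6],
  [0.19,-0.012,0.08,90,0.6],
  [0.19,-0.012,0.1,90,0.6],
  [0.19,-0.012,0.11,90,0.6],
  [0.19,-0.012,0.11,90,0.4],
  [0.19,-0.012,0.11,90,0.2],
  [0.19,-0.012,0.11,90,0.05],
  [0.19,-0.012,0.11,90,0.05],
  [0.19,-0.012,0.11,90,0.05],
  [0.19,-0.012,0.11,90,0.05],
])

```text
t: 20.62
eef_pos: [575.8, 214.9, 467.4]
tcp_rot: [-3.141, -0.0, 0.14]
ft_force: [-0.7, 1.6, 1.8]
opening: 0.126
grip_force: 30.0
```

Request:
carry_out([
  [0,0,0,0,0.05],
  [0,0,0,0,0.05],
  [0,0,0,0,0.05],
])

```text
t: 21.0
eef_pos: [575.8, 214.9, 467.4]
tcp_rot: [-3.141, -0.0, 0.139]
ft_force: [-1.3, 3.1, 3.3]
opening: 0.126
grip_force: 30.0
```

Request:
carry_out([
  [0,0.008,0,0,0.05],
  [0,0.018,0,0,0.05],
  [0,0.028,0,0,0.05],
  [0,0.038,0,0,0.05],
  [0,0.048,0,0,0.05],
  [0,0.058,0,0,0.05],
  [0,0.068,0,0,0.05],
  [0,0.078,0,0,0.05],
  [0,0.088,0,0,0.05],
  [0,0.098,0,0,0.05],
  [0,0.108,0,0,0.05],
  [0,0.115,0,0,0.05],
  [0,0.12,0,0,0.05],
  [0,0.125,0,0,0.05],
  [0,0.128,0,0,0.05],
  [0,0.128,0,0,0.05],
])

```text
t: 23.0
eef_pos: [593.6, 89.0, 467.4]
tcp_rot: [-3.139, -0.001, 0.14]
ft_force: [-0.5, 11.7, 3.4]
opening: 0.124
grip_force: 30.0
```

Request:
carry_out([
  [0,0.002,0,0,0.05],
  [0,0.004,0,0,0.05],
  [0,0.004,0,0,0.05],
])

```text
t: 23.38
eef_pos: [594.0, 85.8, 467.4]
tcp_rot: [-3.137, -0.001, 0.14]
ft_force: [-0.1, 18.8, 3.0]
opening: 0.126
grip_force: 30.0
```

Request:
carry_out([
  [0,0.0015,0,0,0.05],
  [0,0.003,0,0,0.05],
  [0,0.003,0,0,0.05],
])

```text
t: 23.75
eef_pos: [594.1, 84.8, 467.4]
tcp_rot: [-3.132, -0.001, 0.141]
ft_force: [-1.0, 36.4, 3.5]
opening: 0.124
grip_force: 30.0
```

Request:
carry_out([
  [0,-0.003,0,0,0.05],
  [0,-0.004,0,0,0.2],
  [0,-0.004,0,0,0.3],
  [0,-0.004,0,0,0.4],
  [0,-0.004,0,0,0.45],
  [0,-0.004,-0.02,0,0.5],
  [0,-0.004,-0.06,0,0.5],
  [0,-0.004,-0.11,0,0.5],
  [-0.06,-0.004,-0.14,0,0.5],
  [-0.06,-0.004,-0.14,0,0.5],
  [-0.06,-0.004,-0.14,0,0.5],
])

```text
t: 25.12
eef_pos: [534.5, 76.6, 607.3]
tcp_rot: [3.141, -0.001, 0.139]
ft_force: [0.1, 0.1, 0.4]
opening: 0.5
grip_force: 0.0
```

Run:
```python
from h import *
for n in("wrist","scene"):
    b,_,Q=pts(n); q=(Q-O)@CH
    if n=="wrist": cv2.imwrite("pics/w6.png",b[:,:,::-1])
    q=q[(q[...,1]>-45)&(q[...,1]<150)&(abs(q[...,0])<30)&(q[...,2]>-10)&(q[...,2]<85)]
    print(n)
    for lo in list(range(-8,20,2)):
        t=q[(q[:,1]>=lo)&(q[:,1]<lo+2)]
        if len(t)>5:
            zt=np.percentile(t[:,2],97); u=t[t[:,2]>zt-4]
            print(lo,len(t),'ztop',zt.round(1),'x',np.percentile(u[:,0],[3,97]).round(1))
    c=q[(q[:,1]>20)&(q[:,1]<100)&(q[:,2]>42)];print('cover x',np.percentile(c[:,0],[3,97]),np.percentile(c[:,2],90))
    t=q[q[:,2]>55];print('tab',np.percentile(t,[2,98],axis=0).round(1))
```

```text
wrist
-8 136 ztop 46.2 x [-18.2  18.8]
-6 168 ztop 47.1 x [-17.8  18.8]
-4 177 ztop 46.4 x [-18.1  18.2]
-2 590 ztop 45.1 x [-18.6  18.1]
0 106 ztop 38.6 x [-15.9  14.6]
2 73 ztop 37.7 x [-15.3  10.6]
4 55 ztop 37.4 x [-15.2  10.1]
6 67 ztop 44.4 x [-22.4  21.4]
8 147 ztop 45.2 x [-21.8  21.6]
10 154 ztop 45.1 x [-21.6  21.6]
12 145 ztop 45.2 x [-22.   21.6]
14 155 ztop 45.3 x [-22.1  21.5]
16 144 ztop 45.1 x [-22.1  21.7]
18 149 ztop 45.0 x [-21.4  21.7]
cover x [-21.9313872   21.72365942] 44.95244182252749
tab [[-13.5 116.1  57.1]
 [ 14.5 127.1  76.1]]
scene
-8 15 ztop 46.6 x [-15.   14.3]
-6 16 ztop 46.1 x [-7.5 22.2]
-4 17 ztop 45.7 x [-13.9  16.3]
0 6 ztop 24.4 x [14.6 14.6]
2 10 ztop 38.3 x [-13.9  12.4]
4 16 ztop 44.8 x [11.7 18.4]
6 26 ztop 45.2 x [-22.   21.3]
8 24 ztop 43.8 x [-20.5  22.5]
10 21 ztop 44.4 x [-12.9  16.2]
12 20 ztop 44.8 x [-22.2  23. ]
14 17 ztop 45.1 x [-19.1  15.7]
16 20 ztop 43.3 x [-17.8  21.6]
18 14 ztop 44.4 x [-14.8  22.8]
cover x [-22.33326151  23.10923205] 45.14429114010261
tab [[-14.2 113.2  55.5]
 [ 15.8 125.5  76.6]]
```

View pics/w6.png

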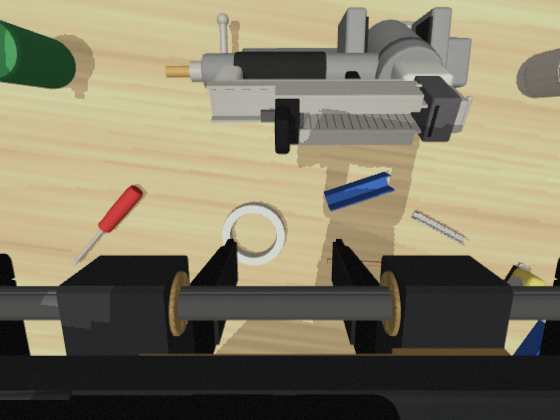

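The view shows the cover home at (350,95), with its tab at (287,125) (channel y 116–127 mm, so the rail is at 0). The strip's legs show at the gap by the nose, at (422,100). The gripper is clear of everything.

```bash
python3 -c "
from cell import env
print(env.job_done())"
```

```text
the job is handed in; nothing more can be done
None
```

The wide strip is in the channel, crown down and against the nose, with the rail fully home, and I handed the job in at about 25 s of the 70 s; the strip rests against the channel wall nearest the robot, about 2 mm off centre, which is right at the stated limit.

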